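# Fit the loose crank and wind the sample stage up

### The arm

A 6-joint arm with a two-finger parallel gripper is mounted at the origin on the work surface. World frame = base frame: x ahead of the robot, y to its left, z up, the work surface at z = 0. Lengths are in m, angles in rad, forces in N, time in s.
With the tool pointing down it reaches from about 0.2 to 0.875 m from the base axis. Payload 3.4 kg.
Tool frame: the origin (TCP) lies between the finger pads; the fingertips stand 25 mm ahead of it and the grasp point (between the pads) lies 6 mm ahead of it (r.nose_length is the z of the fingertips in the tool frame, in m); z points along the fingers, x is the direction in which the jaws open and shut, and the axes are right-handed (so a half turn about z gives the same grasp; the last joint's range is limited). The gripper opens to 94 mm and grips with 3 to 60 N. Pads are 16 mm wide; open, the fingers measure 119 mm over their backs; the gripper's body (75 mm by 177 mm) begins 78 mm behind the grasp point.
Start: joints at [1.039, 0.276, 1.505, -0, 1.361, -0.121], TCP at [0.23, 0.527, 0.23] pointing down, gripper open.
Joint ranges: [-2.89, 2.89], [-0.75, 2.08], [0.22, 2.7], [-1.18, 4.32], [0.11, 2.71], [-2.7, 2.7]. Speed limits (rad/s): [2.57, 2.57, 3.14, 3.14, 3.14, 3.14].

### API

Orientations are given as a unit quaternion [w, x, y, z].
In Python, from plant import r, gripper_to, inverse_kinematics, vision, models, telemetry gives the robot as it stands. Calls block until the motion is done:
- r.move_to(position, orientation): joint-space move of the TCP to a pose.
- r.move_l(position, rot=None, vel=0.15, guard=None): straight line of the TCP; rot=None keeps the orientation; vel is the mean speed in m/s. With guard (N) it stops when the force on the tool has changed by that much, and returns True; else False.
- r.movej(angles): joint-space move.
- gripper_to(opening, f_grip=None): finger opening in m; f_grip is the grip in N (None keeps the last); returns when the fingers have stopped.
- r.hold(seconds).
- inverse_kinematics(position, orientation): joint angles nearest the present ones, or None.
- vision.snapshot(name): name is "side" or "top" or "wrist"; returns the picture (384x512x3 uint8, red, green, blue); there is no depth.
- vision.get_calibration(name): a dict with "fx", "fy", "cx", "cy" (pixels), "position" and "orientation" of the camera in the world. Camera axes: x right, y down, z forward; pixel columns grow to the right and rows downward; lengths in m; the calibration is good to about 2 mm. A picture is of the moment at which its call begins: read the wrist's pose just before it. get_calibration takes no time and is no camera call; for the wrist camera it gives the pose at the moment of the call.
A pose or a line that the arm cannot do raises r.PlanningError and nothing moves.
- r.sign_off(): hands the job in, once; it reports no verdict.
Trained networks look in the newest picture that a camera, given by its name, has taken for a name from the list of things; names that differ only in an ending like _2 or _b are one class to them, and where a whole thing is asked for, a point or a joint stands for the part that bears it (a point fixed in the world has none). Each returns a list of dicts, best first, with "score" (0 to 1); they miss things now and then, are a little off and sometimes report something else, mostly with a low value. They report only what shows in the picture. A call takes as long as a camera call. They do not tell look-alikes from the thing itself.
- models.boxes_of(thing, camera): "at" ([x, y, z] in m, in world coordinates, good to about 4 mm: the middle of the surface that is visible of it).
- models.regions_of(thing, camera): "pixels" (384x512 bool, what is visible of it).
- models.mark_of(thing, camera): "at" ([x, y, z] in m, in world coordinates, good to about 4 mm: a listed point, or the origin of a listed thing).
Readings, each from a call of its own:
- telemetry.current_t(): time.
- telemetry.current_joints(): joint angles.
- telemetry.current_dq(): joint speeds.
- telemetry.current_joint_efforts(): joint torques, N m.
- telemetry.current_ee_pos(): TCP position.
- telemetry.current_tool_rot(): TCP orientation.
- telemetry.current_wrist_force(): force on the tool from outside, world axes, zero at the start.
- telemetry.current_torque(): the same for the moment, N m.
- telemetry.current_opening(): finger opening in m.
Only numpy, scipy, OpenCV 4.12 (cv2) and the standard library are available. Lean on these libraries where they do the work, as an engineer would, in place of code of your own. Each camera call takes 0.05 s, during which the arm holds its last target.

### The job

The sample stage on the optical table is wound up with the loose steel crank: set the crank's socket down into the stage's drive well, feel for the hidden hex with light pressure, and push it fully home. Then wind the crank clockwise (seen from above) by its knob until the platform is up against its top stop, without forcing anything, and leave the crank standing in the well, with the other things on the table left where they are.

Things in the scene. Friction and masses are not known exactly. Their poses are not given: they have to be found in the camera images.
- crank: Loose plain steel crank, 0.32 to 0.4 kg, standing upright on its socket, balanced over it. Origin: centre of the socket's lower end; z up, x along the arm towards the knob. Hexagonal socket 31.6 mm across flats inside, two flats facing along x, 24 mm deep, 48 mm over its outer corners; hub 41 mm diameter to z = 40 mm; a counterweight ball of 22 mm at x = -40 mm.
- grip_block (a point): Middle of the crank's grip block, on the crank's axis, 67 mm above its origin: 30 mm along the crank's x, 24 mm along its y, z = 50 to 84 mm over the crank's origin. Grip it across the 24 mm to carry and turn the crank. Below it runs the flat arm, 16 mm wide, z = 40 to 50 mm, from the ball to the knob.
- knob_mid (a point): Middle of the crank's winding knob, 60 mm from the crank's axis (along its x) and 75 mm above its origin. Upright black cylinder 22 mm in diameter, z = 51 to 97 mm over the crank's origin; it spins freely on the arm, so a gripper that holds it need not turn while it follows the circle.
- stage: Sample stage bolted to the table: aluminium base plate 300 x 160 x 20 mm. Origin: centre of its underside; x points from the drive well (at x = -80 mm) to the platform (at x = +70 mm).
- well (a point): Centre of the drive well's rim, 60 mm above the table. The well is an upright tube, 56 mm inside, 72 mm outside diameter. With the hexes not aligned the crank stops with its origin 12 mm below the rim; turned there under light pressure (8 to 14 N) it drops over the hex; fully home its origin is 27 mm below the rim. Press with no more than 25 N.
- hex_top (a point): Top of the hidden dark hex spindle on the well's axis, 12 mm below the rim; 30 mm across flats, facing an unknown way (6 degrees of play either way); a round nose of 29.8 mm diameter, coned, stands 8 mm above it. Round it a stiff dust sleeve, top level with the hex's: about 6 N, crank's weight included, push it down, and it stays. Turning takes about 0.3 N m; the spindle stays where left.
- lift (a joint): Height of the platform over its lowest position, in m. It rises 6 mm for each radian that the crank is wound clockwise and reaches its solid top stop at 0.030. It starts at 0 to 9 mm, so 3.5 to 5 rad of winding are needed. At the stop the knob resists at once: do not push it there with more than about 15 N (winding itself takes about 5 N).
- platform (a point): Middle of the black platform's top (120 x 130 mm), 100 mm above the table when lowest, 130 mm at the top stop. It carries a fixed slide holder 12 mm high.
- post: Bystander: plain steel optical post standing upright, 25 mm diameter, 75 mm tall. Origin at its underside's centre.
- lens_mount: Bystander: black lens ring on a small foot, 80 mm tall. Origin at its underside's centre.
- hex_key: Bystander: dark L-shaped hex key lying flat, 100 mm long. Origin at its underside's centre.
- driver: Bystander: screwdriver lying flat. Origin at its underside's centre.
- screw_tray: Bystander: grey open tray 100 x 70 x 30 mm. Origin at its underside's centre.
- jar: Bystander: small brown jar, 56 mm diameter, 70 mm tall. Origin at its underside's centre.
- collar: Bystander: aluminium disc, 32 mm diameter, 18 mm tall, standing on the stage's base plate between well and platform. Origin at its underside's centre.
There are look-alikes about, which are no part of the job. Leave any orange, pink or red look-alike of the crank alone.

How it is judged:
By the outcome, as a careful person would: the job done as asked, in the order asked, and still so for the second after the job is handed in, with the robot touching nothing.
It also fails if it takes over 72 s, if anything falls off the work surface, if the arm or the gripper's body presses on something with over 40 N, if the wrist force passes 120 N, or if a joint passes its speed limit or range.

## Working session

There is one attempt and no reset: what is moved stays moved. The work goes in short steps, each a Python script; the robot and the scene stay as the last script left them, time stands still between calls to the robot, and variables do not carry over. Pictures are saved under pics/ and viewed, and the job is handed in when it is done.

```bash
ls; mkdir -p pics; python3 - <<'E'
from plant import r, gripper_to, inverse_kinematics, vision, models, telemetry as t
import cv2,numpy as np
print(t.current_t())
for c in ["side","top","wrist"]:
    im=vision.snapshot(c); cv2.imwrite(f"pics/a_{c}.png",im[:,:,::-1])
    print(c,{k:np.round(v,3) for k,v in vision.get_calibration(c).items()})
    for n in ["crank","grip_block","knob_mid","well","hex_top","platform","collar"]:
        print(n,[(np.round(d["at"],3),round(d["score"],2)) for d in models.mark_of(n,c)][:4])
print(t.current_t(), r.nose_length)
E
```

```text
pics
0.0
side {'fx': np.float64(378.058), 'fy': np.float64(378.058), 'cx': np.float64(254.033), 'cy': np.float64(185.587), 'position': array([ 0.488, -0.875,  0.622]), 'orientation': array([-0.498,  0.867, -0.014,  0.005])}
crank [(array([ 0.306, -0.183, -0.002]), 0.97), (array([ 0.448, -0.19 ,  0.004]), 0.87), (array([ 0.442, -0.381,  0.004]), 0.85), (array([ 0.561, -0.294,  0.001]), 0.6)]
grip_block [(array([ 0.564, -0.299,  0.067]), 0.89), (array([ 0.441, -0.38 ,  0.064]), 0.87), (array([ 0.564, -0.072,  0.065]), 0.65), (array([ 0.304, -0.18 ,  0.067]), 0.56)]
knob_mid [(array([ 0.62 , -0.311,  0.076]), 0.83), (array([ 0.397, -0.33 ,  0.074]), 0.83), (array([ 0.507, -0.06 ,  0.074]), 0.79), (array([ 0.261, -0.14 ,  0.074]), 0.72)]
well [(array([0.511, 0.114, 0.063]), 0.73), (array([ 0.562, -0.299,  0.067]), 0.33)]
hex_top [(array([0.516, 0.113, 0.05 ]), 0.98), (array([ 0.564, -0.298,  0.066]), 0.74)]
platform [(array([0.664, 0.136, 0.106]), 0.9), (array([0.561, 0.175, 0.022]), 0.47)]
collar [(array([0.562, 0.175, 0.018]), 0.39), (array([ 0.559, -0.295, -0.   ]), 0.19)]
top {'fx': 
[... 780 characters left out ...]
515, 0.114, 0.062]), 0.69), (array([ 0.563, -0.295,  0.002]), 0.67), (array([ 0.594,  0.13 , -0.001]), 0.32)]
hex_top [(array([0.518, 0.115, 0.051]), 0.73)]
platform [(array([0.665, 0.138, 0.11 ]), 0.92), (array([ 0.595,  0.129, -0.002]), 0.53)]
collar [(array([0.565, 0.176, 0.016]), 0.47), (array([0.408, 0.368, 0.001]), 0.22)]
wrist {'fx': np.float64(321.88), 'fy': np.float64(321.88), 'cx': np.float64(253.166), 'cy': np.float64(195.215), 'position': array([0.164, 0.556, 0.385]), 'orientation': array([0.105, 0.83 , 0.544, 0.068])}
crank [(array([ 0.412,  0.369, -0.002]), 0.35)]
grip_block []
knob_mid []
well []
hex_top []
platform []
collar [(array([ 0.413,  0.374, -0.   ]), 0.42)]
1.2 0.025
```

View pics/a_side.png

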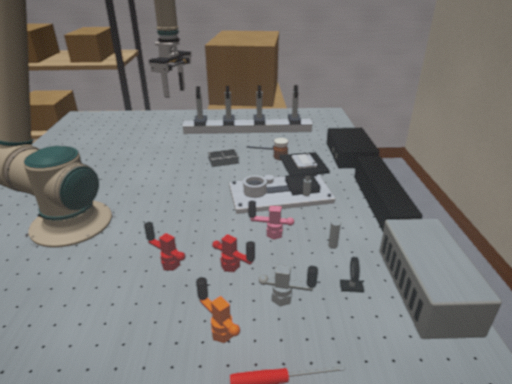

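View pics/a_top.png

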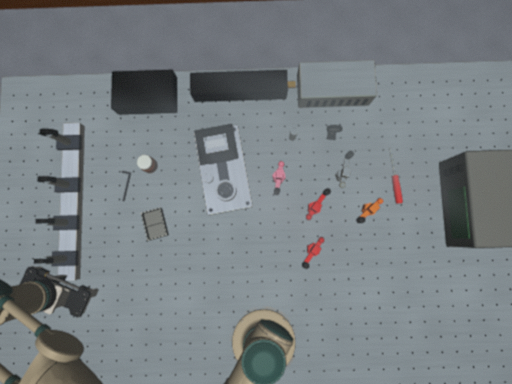

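The only steel crank is at top (343,172) and side (283,285), about (0.563, -0.297) with its knob at (0.62, -0.307). The well is at (0.515, 0.114). The reds, orange and pink are look-alikes. Next: wrist views of the well and the crank.

```bash
cat > h.py <<'E'
from plant import r, gripper_to, inverse_kinematics, vision, models, telemetry as t
import cv2,numpy as np
from scipy.spatial.transform import Rotation as R
def q(psi):
    x=np.array([np.cos(psi),np.sin(psi),0]); z=np.array([0,0,-1.]); y=np.cross(z,x)
    return R.from_matrix(np.c_[x,y,z]).as_quat(scalar_first=True)
def cal(c):
    k=vision.get_calibration(c); return k,R.from_quat(k["orientation"],scalar_first=True).as_matrix()
def ray(k,Rm,uv,z):
    d=Rm@np.array([(uv[0]-k["cx"])/k["fx"],(uv[1]-k["cy"])/k["fy"],1]); p=np.array(k["position"]); return p+d*(z-p[2])/d[2]
def proj(k,Rm,p):
    c=Rm.T@(np.array(p)-k["position"]); return np.array([k["fx"]*c[0]/c[2]+k["cx"],k["fy"]*c[1]/c[2]+k["cy"]])
def camtool():
    k,Rm=cal("wrist"); T=R.from_quat(t.current_tool_rot(),scalar_first=True).as_matrix(); p=np.array(t.current_ee_pos())
    return T.T@(np.array(k["position"])-p), T.T@Rm
def aim(target,psi,z):
    "TCP pose so the camera optical axis meets target"
    o,C=camtool(); T=R.from_quat(q(psi),scalar_first=True).as_matrix()
    cp=T@o+[0,0,z]; d=(T@C)[:,2]; hit=cp+d*(target[2]-cp[2])/d[2]
    return np.array([target[0]-hit[0],target[1]-hit[1],z])
def snap(n,c="wrist",scale=1):
    k,Rm=cal(c); im=vision.snapshot(c); cv2.imwrite(f"pics/{n}.png",im[:,:,::-1]); np.savez(f"pics/{n}.npz",im=im,pos=k["position"],R=Rm,K=[k[x] for x in("fx","fy","cx","cy")]); return k,Rm,im
def mk(n,c): return [(np.round(d["at"],4).tolist(),round(d["score"],2)) for d in models.mark_of(n,c)][:3]
E
python3 - <<'E'
from h import *
print(camtool())
T=R.from_quat(t.current_tool_rot(),scalar_first=True).as_matrix(); print(T)
for psi in [0.16,0.16+np.pi/2,0.16-np.pi/2,0.16+np.pi]:
  p=aim([.516,.114,.05],psi,.24); print(psi,p,inverse_kinematics(p,q(psi)))
for psi in [np.pi/2-.14,-np.pi/2-.14]:
  p=aim([.563,-.297,.06],psi,.26); print(psi,p,inverse_kinematics(p,q(psi)),inverse_kinematics([.563,-.297,.06],q(psi)))
E
```

```text
(array([-0.00015869, -0.07171695, -0.15411601]), array([[ 9.99999352e-01, -9.02968911e-05, -1.13475024e-03],
       [ 3.69754462e-04,  9.68561542e-01,  2.48773797e-01],
       [ 1.07661194e-03, -2.48774056e-01,  9.68560948e-01]]))
[[ 3.99342658e-01  9.16801746e-01  2.06487729e-05]
 [ 9.16801745e-01 -3.99342659e-01  3.55572343e-05]
 [ 4.08448703e-05  4.73131060e-06 -9.99999999e-01]]
0.16 [0.51389902 0.13054546 0.24      ] [ 1.17501985e-01  2.02937945e-01  1.58133503e+00 -4.44089210e-16
  1.35731968e+00 -4.24980155e-02]
1.7307963267948965 [0.49945454 0.11189902 0.24      ] [ 8.43936319e-02  1.74958833e-01  1.61762586e+00 -4.44089210e-16
  1.34900796e+00 -1.64640269e+00]
-1.4107963267948966 [0.53254546 0.11610098 0.24      ] [ 8.69793673e-02  2.25449245e-01  1.55127791e+00 -4.44089210e-16
  1.36486549e+00  1.49777569e+00]
3.3015926535897933 [0.51810098 0.09745454 0.24      ] None
1.4307963267948964 [ 0.54403091 -0.29374761  0.26      ] [-6.07577712e-01  3.27885735e-01  1.35620230e+00 -4.44089210e-16
  1.45750462e+00 -2.03837404e+00] [-5.94673914e-01  4.96625475e-01  1.60447349e+00 -4.44089210e-16
  1.04049369e+00 -2.02547024e+00]
-1.7107963267948967 [ 0.58196909 -0.30025239  0.26      ] [-5.82482765e-01  3.85047790e-01  1.26864101e+00 -4.44089210e-16
  1.48790385e+00  1.12831356e+00] [-5.94673914e-01  4.96625475e-01  1.60447349e+00 -4.44089210e-16
  1.04049369e+00  1.11612241e+00]
```

```bash
python3 - <<'E'
from h import *
p=aim([.516,.114,.05],0.16,.24); r.move_to(p,q(.16))
k,Rm,im=snap("w1"); print("wrist",mk("well","wrist"),mk("hex_top","wrist"),mk("platform","wrist"),mk("collar","wrist"))
print(t.current_t())
psi=-np.pi/2-.14
p=aim([.563,-.297,.06],psi,.27); r.move_to(p,q(psi))
snap("c1"); print(mk("crank","wrist"),mk("grip_block","wrist"),mk("knob_mid","wrist"))
print(t.current_t())
a=cv2.imread("pics/w1.png");b=cv2.imread("pics/c1.png")
E
```

```text
wrist [([0.5108, 0.1168, 0.0613], 0.84)] [([0.5164, 0.1132, 0.0486], 0.85)] [([0.6614, 0.1359, 0.1111], 0.73)] [([0.5609, 0.1733, 0.0189], 0.78)]
3.225
[([0.5627, -0.295, -0.0011], 0.97), ([0.4456, -0.1907, 0.0019], 0.97), ([0.3049, -0.1789, 0.0016], 0.77)] [([0.4331, -0.3783, 0.0695], 0.93), ([0.5614, -0.071, 0.0699], 0.81), ([0.5639, -0.2901, 0.0658], 0.66)] [([0.62, -0.3099, 0.075], 0.93), ([0.5042, -0.0563, 0.073], 0.91), ([0.493, -0.2274, 0.0737], 0.78)]
5.0333
```

View pics/w1.png

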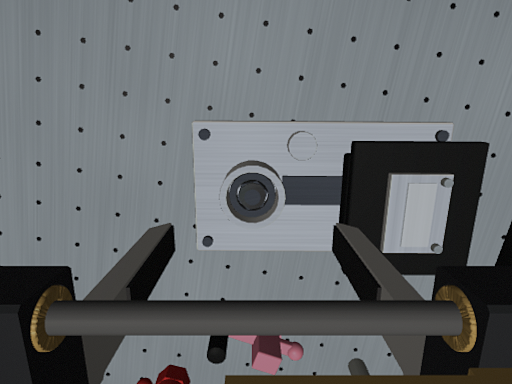

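View pics/c1.png

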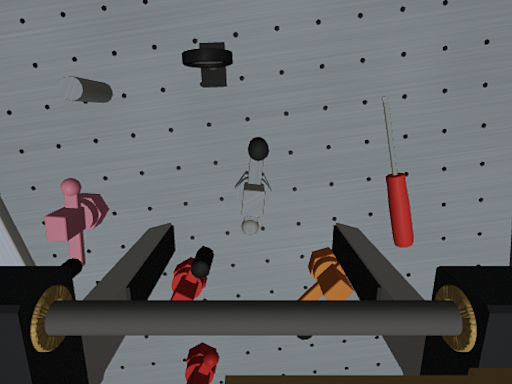

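The well is at (252,195) with the hex spindle inside it. The steel crank shows its block around (253,200), knob (258,149) and ball (250,228). Zooming in on both for accurate fits.

```bash
python3 - <<'E'
import cv2,numpy as np
a=cv2.imread("pics/w1.png")[150:240,205:305];b=cv2.imread("pics/c1.png")[130:245,200:310]
a=cv2.convertScaleAbs(cv2.resize(a,(400,360),interpolation=cv2.INTER_CUBIC),alpha=1.3,beta=20);b=cv2.convertScaleAbs(cv2.resize(b,(344,360),interpolation=cv2.INTER_CUBIC),alpha=1.3,beta=10)
cv2.imwrite("pics/z1.png",np.hstack([a,b]))
E
```

```text
(no output)
```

View pics/z1.png

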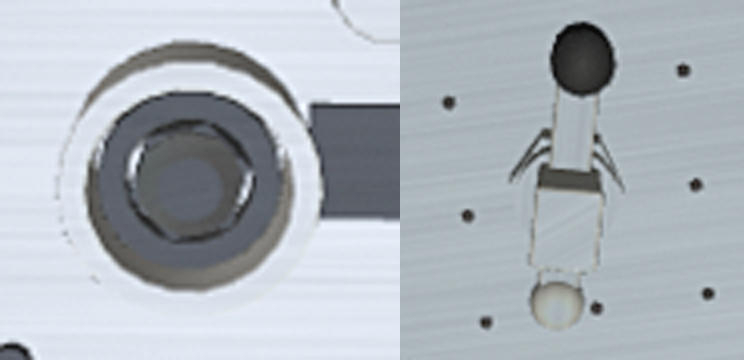

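```bash
cat > fit.py <<'E'
from h import *
d=np.load("pics/w1.npz"); K=dict(zip(("fx","fy","cx","cy"),d["K"])); K["position"]=d["pos"]; Rm=d["R"]; im=d["im"]
g=cv2.cvtColor(im,cv2.COLOR_RGB2GRAY).astype(np.float32)
# inner rim: for each angle sample radii, find strongest bright->dark going inward near r=28mm
from scipy.ndimage import map_coordinates
from scipy.optimize import least_squares
c=np.array([.516,.1145])
for it in range(4):
  P=[]
  for a in np.linspace(0,2*np.pi,72,endpoint=False):
    rr=np.arange(.022,.034,.0003)
    uv=np.array([proj(K,Rm,[c[0]+x*np.cos(a),c[1]+x*np.sin(a),.06]) for x in rr])
    v=map_coordinates(g,[uv[:,1],uv[:,0]],order=1); gr=np.gradient(cv2.GaussianBlur(v[None],(0,0),2)[0] if 0 else v)
    j=np.argmax(gr); 
    if gr[j]>2: P.append([c[0]+rr[j]*np.cos(a),c[1]+rr[j]*np.sin(a)])
  P=np.array(P); s=least_squares(lambda p:np.hypot(*(P-p[:2]).T)-p[2],[*c,.028],loss="soft_l1",f_scale=.0005); c=s.x[:2]
  print(len(P),s.x,np.median(abs(s.fun)))
sc=6;x0,y0=205,150
o=cv2.resize(cv2.cvtColor(im,cv2.COLOR_RGB2BGR)[y0:y0+90,x0:x0+100],(600,540),interpolation=cv2.INTER_CUBIC)
o=cv2.convertScaleAbs(o,alpha=1.4,beta=30)
def draw(pts,col):
  uv=np.array([(proj(K,Rm,p)-[x0,y0]+.5)*sc for p in pts]).astype(np.int32); cv2.polylines(o,[uv],True,col,1)
A=np.linspace(0,2*np.pi,60)
draw([[c[0]+.028*np.cos(a),c[1]+.028*np.sin(a),.06] for a in A],(0,255,0))
draw([[c[0]+.036*np.cos(a),c[1]+.036*np.sin(a),.06] for a in A],(0,255,0))
for th,col in ((.16,(0,0,255)),):
  draw([[c[0]+.03/3**.5*np.cos(th+i*np.pi/3),c[1]+.03/3**.5*np.sin(th+i*np.pi/3),.048] for i in range(6)],col)
cv2.imwrite("pics/fit1.png",o)
E
python3 fit.py
```

```text
72 [0.5151491  0.11412853 0.02783686] 0.00017748404618847698
72 [0.51506885 0.11415375 0.02786868] 0.00016792177211664115
72 [0.51509126 0.11412117 0.02786088] 0.0001766915579877893
72 [0.51507872 0.11412663 0.02788255] 0.00017900377268469797
```

View pics/fit1.png

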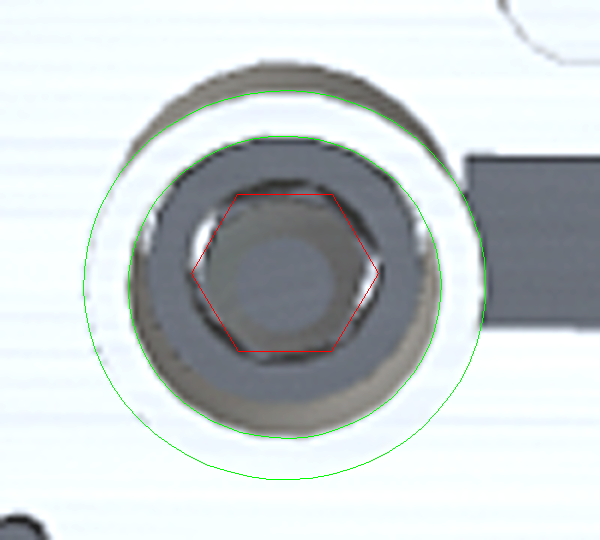

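```bash
python3 - <<'E'
from h import *
d=np.load("pics/c1.npz"); K=dict(zip(("fx","fy","cx","cy"),d["K"])); K["position"]=d["pos"]; Rm=d["R"]; im=d["im"]
Z=lambda x,y:((x-400)/3.127+200-.3,y/3.13+130-.3)
for n,p,z in (("b",(537,190),.084),("b",(603,192),.084),("b",(600,270),.084),("b",(530,265),.084),("ball",(557,306),.045),("knobtop",(582,54),.097)):
  print(n,ray(K,Rm,Z(*p),z)[:2])
cx=np.mean([ray(K,Rm,Z(*p),.084) for p in((537,190),(603,192),(600,270),(530,265))],0);print(cx)
b=ray(K,Rm,Z(557,306),.045);kn=ray(K,Rm,Z(582,54),.097);print(np.arctan2(*(kn-b)[1::-1]),np.linalg.norm((kn-b)[:2]))
yaw=np.arctan2(*(kn-b)[1::-1]); o=b[:2]+.04*np.array([np.cos(yaw),np.sin(yaw)]);print(o)
sc=5;x0,y0=195,125
O=cv2.resize(cv2.cvtColor(im,cv2.COLOR_RGB2BGR)[y0:y0+115,x0:x0+115],(575,575),interpolation=cv2.INTER_CUBIC)
def draw(pts,col):
  uv=np.array([(proj(K,Rm,p)-[x0,y0]+.5)*sc for p in pts]).astype(np.int32); cv2.polylines(O,[uv],True,col,1)
M=np.array([[np.cos(yaw),-np.sin(yaw)],[np.sin(yaw),np.cos(yaw)]])
W=lambda x,y,z:[*(o+M@[x,y]),z]
draw([W(15,12,.084),W(15,-12,.084),W(-15,-12,.084),W(-15,12,.084)],(0,0,255))
A=np.linspace(0,6.28,40)
draw([W(.06+.011*np.cos(a),.011*np.sin(a),.097) for a in A],(0,0,255))
draw([W(-.04+.011*np.cos(a),.011*np.sin(a),.045) for a in A],(0,0,255))
draw([W(.015,.012,.084),W(.015,-.012,.084),W(-.015,-.012,.084),W(-.015,.012,.084)],(0,255,0))
cv2.imwrite("pics/fit2.png",O)
E
```

```text
b [ 0.57679412 -0.28776848]
b [ 0.572907   -0.31039703]
b [ 0.54483182 -0.30565215]
b [ 0.55011218 -0.28132655]
ball [ 0.51941015 -0.28624395]
knobtop [ 0.62252346 -0.30958697]
[ 0.56116128 -0.29628605  0.084     ]
-0.22262965715633823 0.10572252429613065
[ 0.55842296 -0.29507575]
```

View pics/fit2.png

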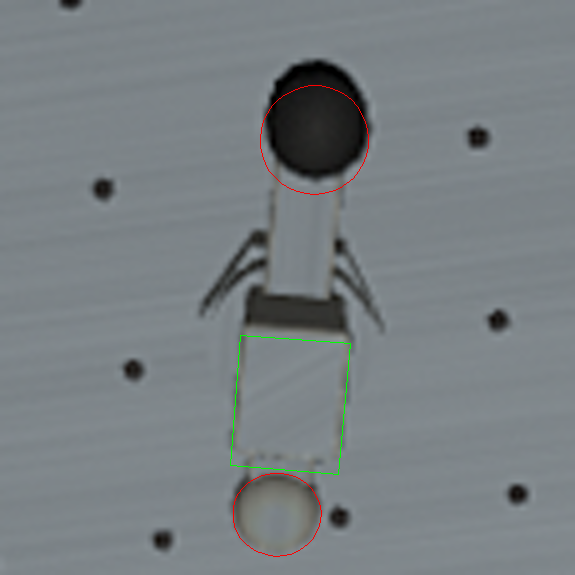

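```bash
python3 - <<'E'
from h import *
yaw=-.213; psi=yaw-np.pi/2; c=np.array([.5612,-.2959])
gripper_to(.06)
r.move_to([*c,.13],q(psi)); 
r.move_l([*c,.076],vel=.12,guard=8); print(t.current_ee_pos(),t.current_wrist_force())
gripper_to(.015,30); print(t.current_t(),t.current_opening(),t.current_ee_pos(),t.current_wrist_force())
r.move_l([*c,.115],vel=.1); print(t.current_wrist_force(),t.current_torque(),t.current_opening(),t.current_t())
snap("c2"); snap("s2","side")
E
```

```text
[ 0.56221453 -0.29646543  0.07712076] [-0.49662455  0.03226519  0.30539941]
7.6083 0.023762775534914182 [ 0.56129878 -0.29575502  0.07618017] [-0.65253979  0.43750562  0.6074268 ]
[-0.13925584  0.44198345 -2.27635375] [0.05514115 0.1636346  0.03692942] 0.02409273065276594 8.15
```

View pics/c2.png

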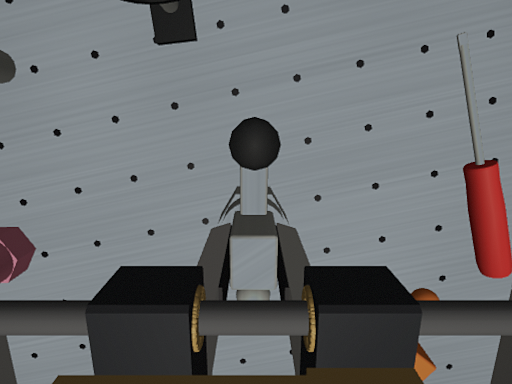

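View pics/s2.png

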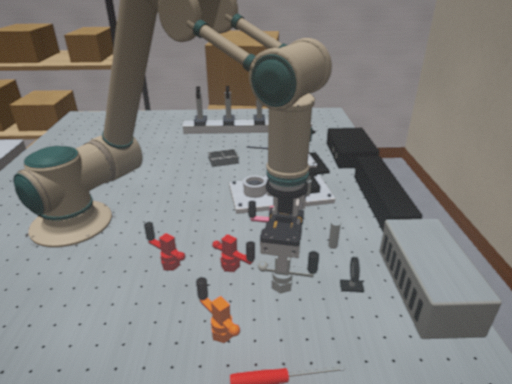

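```bash
cat > ov.py <<'E'
from h import *
d=np.load("pics/c2.npz"); K=dict(zip(("fx","fy","cx","cy"),d["K"])); K["position"]=d["pos"]; Rm=d["R"]; im=d["im"]
print(t.current_ee_pos()); p=np.array(t.current_ee_pos()); yaw=-.213
import sys
dx=float(sys.argv[1]); dz=float(sys.argv[2])
sc=5;x0,y0=195,105
O=cv2.resize(cv2.cvtColor(im,cv2.COLOR_RGB2BGR)[y0:y0+115,x0:x0+120],(600,575),interpolation=cv2.INTER_CUBIC)
O=cv2.convertScaleAbs(O,alpha=1.5,beta=20)
M=np.array([[np.cos(yaw),-np.sin(yaw)],[np.sin(yaw),np.cos(yaw)]])
z0=p[2]-.076+dz
W=lambda x,y,z:[*(p[:2]+M@[x+dx,y]),z+z0]
def draw(pts,col):
  uv=np.array([(proj(K,Rm,p)-[x0,y0]+.5)*sc for p in pts]).astype(np.int32); cv2.polylines(O,[uv],True,col,1)
A=np.linspace(0,6.28,40)
for z in (.097,.051): draw([W(.06+.011*np.cos(a),.011*np.sin(a),z) for a in A],(0,0,255))
for z in (.084,.05):draw([W(.015,.012,z),W(.015,-.012,z),W(-.015,-.012,z),W(-.015,.012,z)],(0,255,0))
cv2.imwrite("pics/ov.png",O)
E
python3 ov.py 0 0
```

```text
[ 0.56048354 -0.29546621  0.11396003]
```

View pics/ov.png

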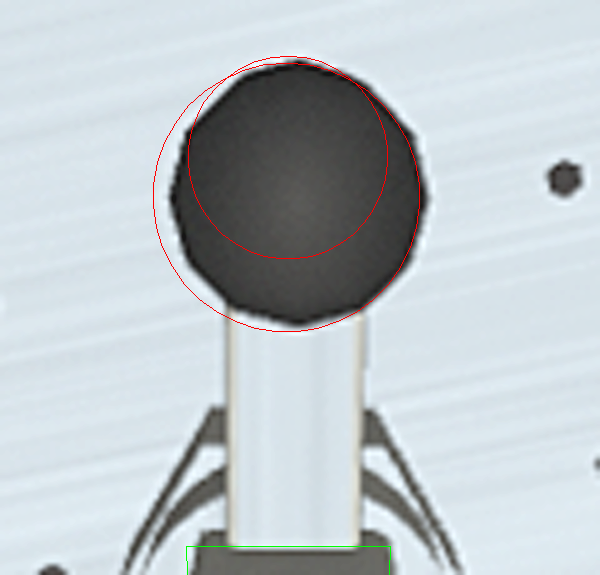

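```bash
python3 - <<'E'
from h import *
c=[.5148,.1140]; psi=.9-np.pi/2
r.move_l([.5612,-.2959,.225],vel=.25)
r.move_to([*c,.225],q(psi)); print(t.current_t(),t.current_ee_pos())
r.move_l([*c,.150],vel=.15); r.hold(.15); print(t.current_ee_pos(),t.current_wrist_force(),t.current_torque(),t.current_opening())
g=r.move_l([*c,.112],vel=.04,guard=9); print(g,t.current_t(),t.current_ee_pos(),t.current_wrist_force(),t.current_torque())
r.hold(.1);print(t.current_ee_pos(),t.current_wrist_force())
snap("i1"); snap("si1","side")
E
```

```text
10.3667 [0.51539423 0.11311145 0.22483974]
[0.5159132  0.11395209 0.15127141] [ 0.56603045 -1.20501609 -3.53071684] [-0.04437328  0.13116247 -0.02351007] 0.023823581955826737
False 12.2667 [0.51525938 0.11435651 0.11226406] [-0.08359794  1.69012351  3.33322228] [0.41338361 0.09266959 0.00733653]
[0.51525215 0.11434331 0.11228489] [0.54915305 3.02958494 3.48752374]
```

View pics/i1.png

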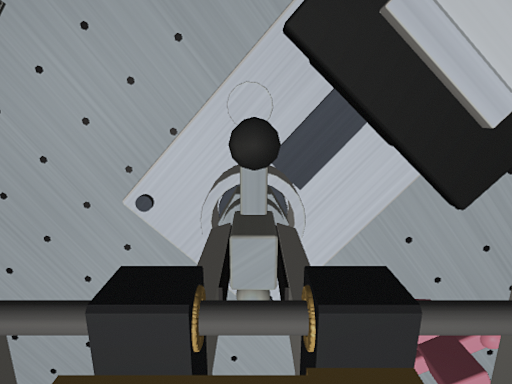

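```bash
python3 -c "
import cv2;a=cv2.imread('pics/si1.png')[110:230,200:360];cv2.imwrite('pics/zsi1.png',cv2.resize(a,(640,480),interpolation=cv2.INTER_CUBIC))"
```

```text
(no output)
```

View pics/zsi1.png

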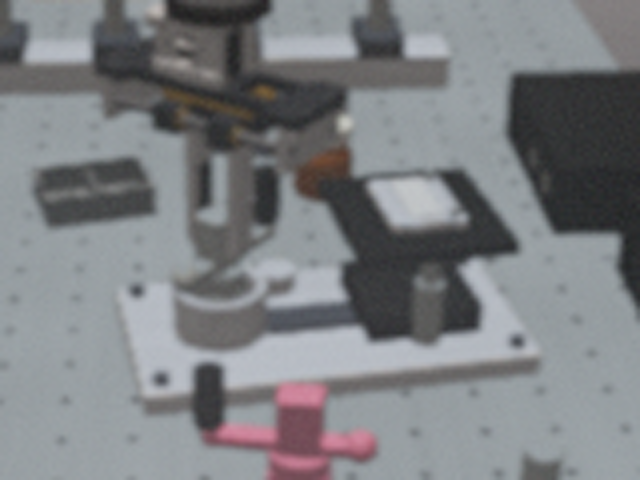

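Went past the 12 mm level without a stop: the hexes seem aligned. Pushing on gently to the bottom.

```bash
python3 - <<'E'
from h import *
c=[.5148,.1140]
for z in (.110,.108,.106,.104):
  g=r.move_l([*c,z],vel=.02,guard=8); f=t.current_wrist_force(); print(z,g,t.current_ee_pos(),f,t.current_torque())
  if g or f[2]>12: break
print(t.current_t())
E
```

```text
0.11 False [0.51520722 0.11432549 0.11015711] [0.18104438 3.01292211 3.25275412] [ 0.72904664 -0.0521032  -0.02562346]
0.108 False [0.51526002 0.11433447 0.10893102] [-0.43681131  2.89811628  9.31843078] [ 0.61023035  0.36528204 -0.08172967]
0.106 False [0.51533924 0.1143541  0.10880773] [-2.77879241  2.25724703 20.06731816] [ 0.57171689  1.0769602  -0.02956473]
13.2167
```

Crank home: force rises steeply at TCP z 0.1088, so the crank origin is about 27 mm under the rim. Next I relieve the press, release and go to the knob.

```bash
python3 - <<'E'
from h import *
r.move_l([.5150,.1141,.1092],vel=.05); print(t.current_ee_pos(),t.current_wrist_force(),t.current_torque())
gripper_to(.05); print(t.current_ee_pos(),t.current_wrist_force())
T=R.from_quat(t.current_tool_rot(),scalar_first=True).as_matrix(); print("psi+pi/2",np.arctan2(T[1,0],T[0,0])+np.pi/2)
r.move_l([.5150,.1141,.175],vel=.2)
psi=.16-np.pi/2
p=aim([.53,.14,.11],psi,.25); r.move_to(p,q(psi))
snap("k1"); print(mk("knob_mid","wrist"),mk("grip_block","wrist"),mk("crank","wrist"),mk("platform","wrist"),t.current_t())
E
```

```text
[0.51534182 0.11425921 0.10901993] [0.09329565 2.97390965 3.16078348] [ 0.65175039 -0.09173792 -0.01312837]
[0.51493457 0.11397525 0.10911334] [-0.46592082 -0.15169595  0.64608175]
psi+pi/2 0.8999713461571965
[([0.5032, -0.0576, 0.0758], 0.86), ([0.5518, 0.162, 0.1096], 0.73)] [([0.5615, -0.0722, 0.0685], 0.73), ([0.5184, 0.1209, 0.1051], 0.65)] [([0.5612, -0.0725, -0.0037], 0.89), ([0.5168, 0.1126, 0.0311], 0.83), ([0.4462, -0.1911, 0.0005], 0.61)] [([0.6618, 0.1389, 0.1102], 0.79)] 15.575
```

View pics/k1.png

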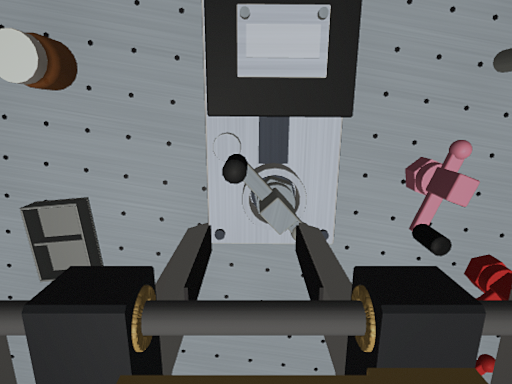

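```bash
cat > wind.py <<'E'
from h import *
C=np.array([.5151,.1142]); RAD=.06
E
python3 - <<'E'
from wind import *
psi=.16-np.pi/2; k=C+RAD*np.array([np.cos(.9),np.sin(.9)])
r.move_to([*k,.175],q(psi))
g=r.move_l([*k,.116],vel=.12,guard=6); print(g,t.current_ee_pos(),t.current_wrist_force())
gripper_to(.012,25); print(t.current_opening(),t.current_ee_pos(),t.current_wrist_force(),t.current_t())
E
```

```text
False [0.55332639 0.16118514 0.11741914] [-0.42575749  0.09396688  0.4588137 ]
0.021236541715672803 [0.55264594 0.16120657 0.1162976 ] [0.0225867  0.30992326 0.6910672 ] 17.1917
```

```bash
cat >> wind.py <<'E'
def wind(a,a_end,step,guard,fmax,vel,rad):
    while a>a_end+1e-6:
        a-=step; u=np.array([np.cos(a),np.sin(a)]); d=np.array([np.sin(a),-np.cos(a)])
        g=r.move_l([*(C+rad*u),.116],vel=vel,guard=guard)
        f=np.array(t.current_wrist_force()); p=np.array(t.current_ee_pos()); ft=-f[:2]@d; fr=f[:2]@u
        am=np.arctan2(p[1]-C[1],p[0]-C[0])
        print(f"a {a:.2f} meas {am:.2f} R {1e3*np.hypot(*(p[:2]-C)):.1f} ft {ft:.1f} fr {fr:.1f} fz {f[2]:.1f} g {g} t {t.current_t():.1f}")
        if g or ft>fmax: break
        rad+=np.clip(fr*.00008,-.0004,.0004)   # follow radial push
    return a,rad
E
python3 - <<'E'
from wind import *
a,rad=wind(.9,-.6,.15,10,9,.06,.06); print(a,rad)
E
```

```text
a 0.75 meas 0.76 R 60.7 ft 3.0 fr 1.5 fz 4.5 g False t 17.5
a 0.60 meas 0.61 R 60.7 ft 4.4 fr 1.7 fz 4.6 g False t 17.8
a 0.45 meas 0.46 R 60.7 ft 4.0 fr 1.4 fz 4.2 g False t 18.1
a 0.30 meas 0.31 R 60.7 ft 3.5 fr 1.0 fz 4.3 g False t 18.4
a 0.15 meas 0.16 R 60.7 ft 5.3 fr -0.7 fz 3.3 g False t 18.7
a -0.00 meas 0.01 R 60.6 ft 4.4 fr -0.9 fz 3.6 g False t 19.0
a -0.15 meas -0.14 R 60.5 ft 4.1 fr -1.1 fz 4.0 g False t 19.3
a -0.30 meas -0.28 R 60.4 ft 4.7 fr -1.7 fz 3.2 g False t 19.6
a -0.45 meas -0.43 R 60.3 ft 5.0 fr -1.7 fz 3.4 g False t 19.9
a -0.60 meas -0.58 R 60.2 ft 4.4 fr -1.7 fz 2.0 g False t 20.2
-0.6000000000000001 0.05982024708067675
```

```bash
python3 - <<'E'
from wind import *
a,rad=wind(-.6,-2.1,.15,7,9,.06,.0598)
if a<-2.05: a,rad=wind(a,-4.5,.06,5,9,.04,rad)
print(a,rad,t.current_ee_pos(),t.current_wrist_force())
E
```

```text
a -0.75 meas -0.73 R 60.1 ft 5.0 fr -3.1 fz 3.3 g False t 20.5
a -0.90 meas -0.87 R 59.9 ft 4.7 fr -2.9 fz 1.2 g False t 20.8
a -1.05 meas -1.02 R 59.8 ft 4.4 fr -3.7 fz 2.2 g False t 21.1
a -1.20 meas -1.16 R 59.7 ft 5.1 fr -3.0 fz 0.9 g False t 21.4
a -1.35 meas -1.30 R 59.6 ft 5.0 fr -1.8 fz -0.1 g False t 21.7
a -1.50 meas -1.45 R 59.5 ft 5.1 fr -2.4 fz -0.5 g False t 22.0
a -1.65 meas -1.59 R 59.3 ft 4.5 fr -1.5 fz 0.2 g False t 22.3
a -1.80 meas -1.74 R 59.2 ft 4.9 fr 0.2 fz -0.5 g False t 22.6
a -1.95 meas -1.89 R 59.2 ft 6.6 fr 0.0 fz 0.9 g False t 22.9
a -2.10 meas -2.04 R 59.2 ft 5.9 fr 1.0 fz 0.4 g False t 23.2
a -2.16 meas -2.10 R 59.1 ft 4.9 fr 2.1 fz 1.5 g False t 23.4
a -2.22 meas -2.16 R 59.2 ft 5.6 fr 1.1 fz 1.3 g False t 23.7
a -2.28 meas -2.22 R 59.2 ft 6.2 fr 1.7 fz 1.9 g False t 23.9
a -2.34 meas -2.28 R 59.2 ft 5.5 fr 1.5 fz 1.2 g False t 24.2
a -2.40 meas -2.34 R 59.3 ft 5.6 fr 1.2 fz 2.1 g False t 24.4
a -2.46 meas -2.40 R 59.3 ft 6.3 fr 1.0 fz 2.1 g False t 24.7
a -2.52 meas -2.46 R 59.3 ft 5.7 fr 1.1 fz 2.8 g False t 24.9
a -2.58 meas -2.52 R 59.3 ft 5.5 fr 1.0 fz 1.8 g False t 25.2
a -2.64 meas -2.58 R 59.4 ft 6.7 fr 1.0 fz 2.6 g False t 25.4
a -2.70 meas -2.64 R 59.4 ft 4.9 fr 1.1 fz 2.8 g False t 25.7
a -2.76 meas -2.71 R 59.4 ft 5.4 fr -0.2 fz 3.2 g False t 25.9
a -2.82 meas -2.77 R 59.5 ft 6.3 fr -0.0 fz 3.7 g False t 26.2
a -2.88 meas -2.83 R 59.5 ft 6.0 fr 1.8 fz 5.4 g False t 26.4
a -2.94 meas -2.89 R 59.5 ft 5.4 fr -0.2 fz 5.2 g False t 26.7
a -3.00 meas -2.92 R 59.6 ft 10.0 fr 0.8 fz 4.3 g False t 26.9
-3.0000000000000004 0.05955558983551072 [0.45695033 0.10128215 0.11638944] [  0.65987641 -10.00954561   4.28963294]
```

The force jumped to 10 N and the knob stopped moving at 3.8 rad, which looks like the stop. One tiny confirming nudge, then pictures.

```bash
python3 - <<'E'
from wind import *
a,rad=wind(-3.0,-3.02,.02,4,9,.02,.05956)
snap("e1","side"); print(mk("platform","side"),mk("platform","wrist"))
E
python3 -c "
import cv2;a=cv2.imread('pics/e1.png')[110:230,200:360];cv2.imwrite('pics/ze1.png',cv2.resize(a,(640,480),interpolation=cv2.INTER_CUBIC))"
```

```text
a -3.02 meas -2.93 R 59.5 ft 11.7 fr 0.8 fz 5.1 g False t 27.2
[([0.6603, 0.1401, 0.1293], 0.73), ([0.5159, 0.1146, 0.0478], 0.52)] [([0.6618, 0.1389, 0.1102], 0.79)]
```

View pics/ze1.png

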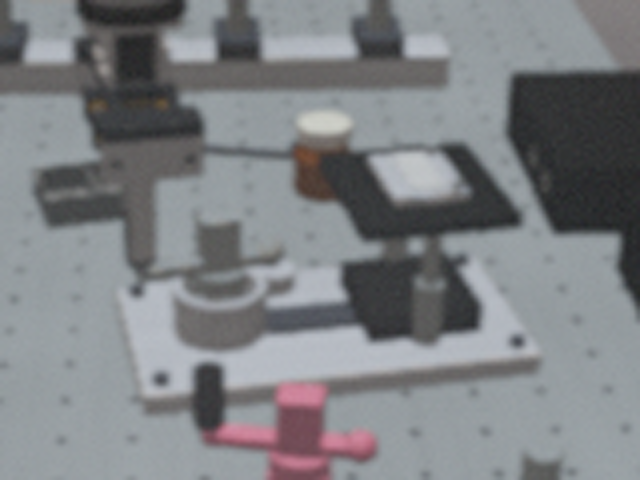

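```bash
python3 - <<'E'
from wind import *
a=-2.93; k=C+.0596*np.array([np.cos(a),np.sin(a)])
r.move_l([*k,.116],vel=.03); print(t.current_wrist_force(),t.current_ee_pos())
gripper_to(.045); print(t.current_wrist_force(),t.current_ee_pos())
p=np.array(t.current_ee_pos()); r.move_l([*k,.18],vel=.12); print(t.current_wrist_force())
psi=.16-np.pi/2
r.move_to(aim([.53,.12,.11],psi,.27),q(psi)); snap("f1"); print(mk("platform","wrist"),mk("crank","wrist"),mk("knob_mid","wrist"))
snap("f2","side"); print(mk("platform","side"),mk("crank","side")); snap("f3","top"); print(mk("platform","top"),mk("crank","top"),t.current_t())
E
python3 -c "
import cv2;a=cv2.imread('pics/f2.png')[110:230,200:360];cv2.imwrite('pics/zf2.png',cv2.resize(a,(640,480),interpolation=cv2.INTER_CUBIC))"
```

```text
[ 0.69842575 -5.36638384  4.53300347] [0.45709089 0.10017118 0.11622579]
[-0.51651866  0.27723213 -0.97477103] [0.45666009 0.10191973 0.11585356]
[ 0.09737943 -0.17372767 -0.24606055]
[([0.6631, 0.1359, 0.1282], 0.82)] [([0.5616, -0.0718, -0.0015], 0.74), ([0.5169, 0.119, 0.0308], 0.68), ([0.4484, -0.1896, -0.0003], 0.65)] [([0.4569, 0.0987, 0.1067], 0.71)]
[([0.5157, 0.1108, 0.1011], 0.7), ([0.6655, 0.1357, 0.1285], 0.67)] [([0.5141, 0.1185, 0.0354], 0.98), ([0.4427, -0.3774, 0.0018], 0.86), ([0.3065, -0.1817, -0.0004], 0.68)]
[] [([0.4414, -0.3846, 0.0028], 0.83), ([0.5175, 0.113, 0.0381], 0.7), ([0.3044, -0.1815, 0.0016], 0.55)] 29.9667
```

View pics/f1.png

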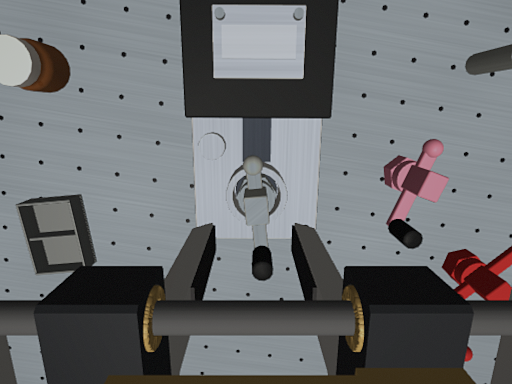

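View pics/zf2.png

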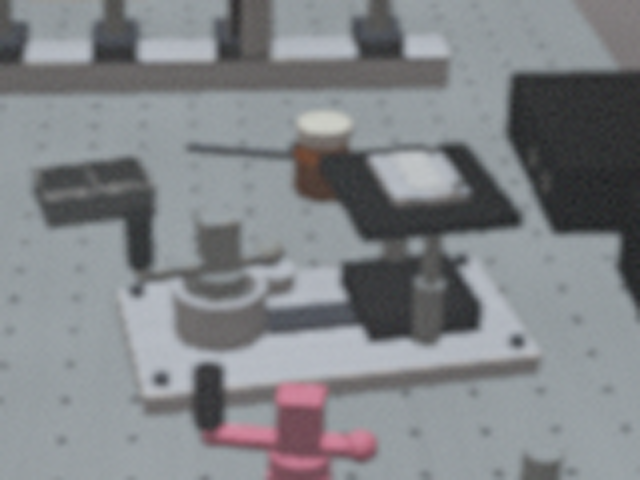

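View pics/f3.png

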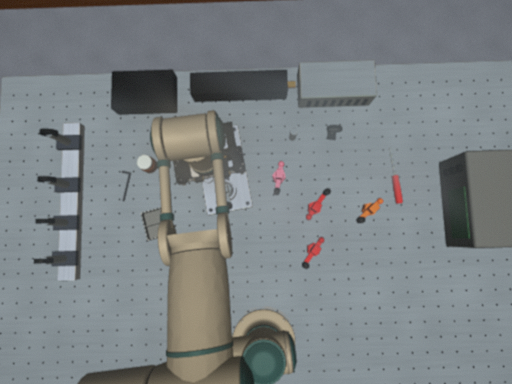

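```bash
python3 - <<'E'
from h import *
r.sign_off(); print(t.current_t())
E
```

```text
the job is handed in; nothing more can be done
the job is handed in; nothing more can be done
```

The platform is up against its top stop and the steel crank is standing in the well, released. I handed the job in at about 30 s of the 72 s; no verdict is reported.

- **Fitting the crank:** I gripped the crank by its block and lowered it into the well. The hexes happened to line up, so it slid past the 12 mm level with only about 7 N and no turning search was needed. It came to rest about 27 mm below the rim. The last press there read 20 N at the wrist; adding the crank's weight gives about 24 N, close to the 25 N limit.
- **Winding:** I wound it clockwise by the knob for about 3.8 rad at 4–6 N. The knob then stopped and the force rose to 10 N. One small nudge to 11.7 N confirmed the stop; I eased off, opened the gripper and backed away.
- **Last checks:** The wrist and side cameras put the platform at 0.128–0.129 m, against 0.130 m at the stop and within their roughly 4 mm accuracy. The networks put the crank's origin at 0.031–0.038 m, against 0.033 m fully home. In the final pictures, the bystanders and look-alikes I could see are where they were.
- **What failed or disagreed:** The top camera did not report the platform because the arm was in the way. The side camera also gave one false platform reading at the crank, which I discounted from the picture.

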